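# True the polishing wheel: tighten two spoke nipples by counted quarter turns

## Task

Take the blue-handled key from the cork pad and tighten the wheel's spoke nipples: the one on the red-painted piece of rim by one quarter turn clockwise (seen from above), then the next one clockwise around the rim by two quarter turns; leave the other four as they are. Locked nipples turn only while pressed down against their spring: bear down with the key gently, without forcing it, and see that each nipple springs up again afterwards. Then stand the key upright back on the cork pad and let go, without knocking anything else about.

Things in the scene. Friction and masses are not known exactly. Their poses are not given: they have to be found in the camera images.
- wheel: Aluminium spoked wheel fixed flat on a grey stand. Origin on the bench under its centre, z up. Flat rim, radius 72 to 108 mm, top 40 mm above the bench; hub 47 mm high. Six square brass nipples stand on the rim, centres 88 mm from the wheel's centre, 60 degrees apart. The wheel's +x points at nipple 1, on the red-painted piece of rim; nipples 2 to 6 follow clockwise seen from above (nipple 2 at -60 degrees about z).
- nip1_top (a point): Centre of the top face of nipple 1 (on the red-painted piece of rim). The nipple is 14 mm square up to a round nose 4 mm high, tapering from 13.8 to 10.4 mm across, whose flat top is 60 mm above the bench, 20 mm above the rim, when unpressed. Its x axis, square to two sides and marked by a white stripe on top, starts pointing straight out from the wheel's centre. Turns and sinks with the nipple.
- nip2_top (a point): The same for nipple 2, the next one clockwise around the rim from nipple 1.
- nip1 (a joint): Angle of nipple 1 in rad: 0 at the start, grows as it is turned clockwise seen from above (tightened); a quarter turn is 1.571. Stiff: it takes about 0.05 N m to turn and stays where it is left.
- nip2 (a joint): Angle of nipple 2, as for nipple 1; two quarter turns are 3.142.
- nip3 (a joint): Angle of nipple 3, third in the clockwise order, as for nipple 1; 0 at the start and to be left so.
- nip4 (a joint): Angle of nipple 4, fourth in the clockwise order, as for nipple 1; 0 at the start and to be left so.
- nip5 (a joint): Angle of nipple 5, fifth in the clockwise order, as for nipple 1; 0 at the start and to be left so.
- nip6 (a joint): Angle of nipple 6, sixth in the clockwise order, as for nipple 1; 0 at the start and to be left so.
- lock1 (a joint): How far nipple 1 is pressed down, in m: 0 up, bottoms at 0.005. The spring starts to give at about 4 N, 9 N press it 2 mm, 16 N to the bottom. Less than 2 mm down, lock teeth hold it within 0.3 rad of a whole quarter turn; farther down it turns freely. Let go, it springs up, but stays down if left farther off a whole quarter turn. More than 25 N from the key harms the wheel.
- lock2 (a joint): How far nipple 2 is pressed down, in m: 0 up, bottoms at 0.005. The spring starts to give at about 4 N, 9 N press it 2 mm, 16 N to the bottom. Less than 2 mm down, lock teeth hold it within 0.3 rad of a whole quarter turn; farther down it turns freely. Let go, it springs up, but stays down if left farther off a whole quarter turn. More than 25 N from the key harms the wheel.
- key: Nipple key, about 120 g, 57 mm tall, socket down on the pad. Origin: centre of its underside; z up. Block 28 x 28 x 17 mm with a 16 mm square hole 14 mm deep from below, its lowest 3 mm flaring to 19.5 mm, sides along the key's x and y. Seated, its underside is 14 mm below the nipple's top; fits four ways, with about 8 degrees of play each way. Blue flat handle above: 46 mm along x, 14 mm thick along y, 17 to 57 mm up.
- key_grip (a point): Place to grip the key: middle of the flat handle, 40 mm above the key's underside; axes as the key's: pinch across its y.
- pad: Round cork pad, 110 mm across, 6 mm thick, fixed. Origin: centre of its underside, on the bench.
- jar: Bystander: amber jar with white lid, 52 mm across, 58 mm tall; origin at the centre of its underside.
- burrs: Bystander: wooden block 100 x 60 x 30 mm with burrs standing in it, up to 54 mm high; origin at the centre of its underside.
- brush: Bystander: bench brush about 170 mm long lying along its x axis; origin at its middle on the underside.
Things that resemble listed ones, but are neither listed nor needed, are in the scene too. Several things look just like the pad: the one meant starts farthest to the robot's right.

How it is judged (in metres and radians):
On the way, in this order (a step that is already met when the one before it is completed fails the run):
1. nipple 1 turned one quarter clockwise (1.571 rad within 0.24), nipple 2 not yet turned (value of joint nip1 between 1.331 and 1.811 rad and value of joint nip2 between -0.15 and 0.15 rad), for 0.3 s.
2. then nipple 2 turned two quarters clockwise (3.142 rad within 0.24), nipple 1 kept (value of joint nip2 between 2.902 and 3.382 rad and value of joint nip1 between 1.331 and 1.811 rad), for 0.3 s.
At the end, for the whole second after the job is handed in: Nipple 1 stands one quarter turn and nipple 2 two quarter turns clockwise of its start (within 0.24 rad), both sprung up (within 1 mm); nipples 3 to 6 as at the start (within 0.15 rad); the key stands upright at rest on the cork pad, within 50 mm of its centre, released (all of step 2 and value of joint nip3 between -0.15 and 0.15 rad and value of joint nip4 between -0.15 and 0.15 rad and value of joint nip5 between -0.15 and 0.15 rad and value of joint nip6 between -0.15 and 0.15 rad and value of joint each of lock1, lock2 below 0.001 m and horizontal distance between key and pad below 0.05 m and angle between key's own z axis and vertical below 0.1 rad and height (world z) of key between 0.003 and 0.01 m and contact force between key and pad above 0.3 N and linear speed of key below 0.02 m/s and angular speed of key below 0.2 rad/s); the robot touches nothing.
It fails at once if the key or the fingers pressed against the wheel or its nipples with more than 25 N (contact force between any of key, the fingers and wheel above 25 N).
It fails at once if one of the other four nipples turned by more than 0.15 rad (not (value of joint nip3 between -0.15 and 0.15 rad and value of joint nip4 between -0.15 and 0.15 rad and value of joint nip5 between -0.15 and 0.15 rad and value of joint nip6 between -0.15 and 0.15 rad)).
It fails at once if nipple 1 overtightened past 1.9 rad or nipple 2 past 3.5 rad (value of joint nip1 above 1.9 rad or value of joint nip2 above 3.5 rad).
It fails at once if the jar, the burr block or the brush pushed more than 25 mm (distance of any of jar, burrs, brush from where it was at the start of the episode above 0.025 m).
It also fails if it takes over 72 s, if anything falls off the work surface, if the arm or the gripper's body presses on something with over 40 N, if the wrist force passes 120 N, or if a joint passes its speed limit or range.

## Robot

A 6-joint arm with a two-finger parallel gripper is mounted at the origin on the work surface. World frame = base frame: x ahead of the robot, y to its left, z up, the work surface at z = 0. Lengths are in m, angles in degrees, forces in N, time in s.
With the tool pointing down it reaches from about 0.35 to 0.875 m from the base axis. Payload 4.2 kg.
Tool frame: the origin (TCP) lies midway between the tips of the shut fingers; the grasp point (between the pads) lies 19 mm behind it; z points along the fingers, y is the line along which they close (so a half turn about z gives the same grasp; the last joint's range is limited). The gripper opens to 85 mm and grips with 20 to 120 N. Pads are 22 mm wide; open, the fingers measure 114 mm over their backs; the gripper's body (76 mm by 85 mm) begins 54 mm behind the grasp point. The pads swing forward as they close: fully open they stand 13 mm farther back than shut.
Start: joints at [83.342, 22.042, 0.453, 0, -68.411, -14.817], TCP at [0.229, 0.582, 0.231] pointing down, gripper open.
Joint ranges: [-179.83, 179.83], [-69.29, 118.12], [-61.27, 80.66], [-181.25, 117.63], [-171.15, -9.14], [-177.46, 177.46]. Speed limits (degrees/s): [159.86, 159.86, 180, 180, 180, 180].

## Interface

Orientations are given as [roll, pitch, yaw] about the fixed x, y, z axes, in that order (R = Rz(yaw) Ry(pitch) Rx(roll)).
In Python, from bench import * gives the robot as it stands. The module is installed in compiled form; this text tells all that it offers.
- The arm moves only by the shell command python3 -m jog 'ROWS' [OPENING]. ROWS is JSON, a list of rows, each a list of 6 numbers: the shift along the tool's x, y, z each as a share of 20 cm, from -1 to 1, then the turn, a rotation vector about the tool's x, y, z each as a share of 2 pi rad, from -1 to 1. A call has 1 to 20 rows; each row is the pose to reach, as a shift and turn from the pose commanded when the call began, along the tool's axes at that moment, turning the shorter way round; what a row does not reach only later rows make up. A row lasts 1/12 s, in which the tool goes at most 41.7 mm and 7.16 degrees, less where a joint would pass 70% of its speed; a pose out of reach is approached as far as the arm can. A call with a number of a shift or a turn outside -1 to 1 is refused whole. A call with a gripper value outside its range is refused whole. OPENING is the opening in per cent of the stroke, from 0 (shut) to 100 (fully open), set as the call begins (- or left out, the last holds). The fingers move at their own pace and stop on an object; the grip force is fixed at half the most. Time passes only in rows, so rows that repeat a pose let the fingers close. It gives the time, the measured TCP pose, the force, the opening and the grip force at its end, in the units of the state.
- get_state(): the state, without advancing time (a new reading comes with each control period).
- capture(name): name is "side" or "top" or "wrist"; returns a dict with "pixels" (400x640x3 uint8, red, green, blue), "fovy" (degrees; the focal length in pixels is half the picture's height over the tangent of half this angle, whatever the lens; pixels are square), "cx", "cy" (the principal point, pixels), "position" and "rotation" of the camera in the world; the wrist camera has in their place "T_tool_cam" (4x4, takes a point from camera to tool coordinates, whose origin is the TCP and whose axes are the flange's). Camera axes: x right, y up, looking along -z (the intrinsics and any distortion apply to the point x, -y, -z); pixel columns grow to the right and rows downward; lengths in m; the calibration is good to about 2 mm. A picture is of the moment at which its call begins: read the wrist's pose just before it. There is no depth.
- hand_in(): hands the job in; it is judged then, once.
Trained networks look in a picture, given as the dict that the camera call returned (one of the last four; its "shot" number tells which), for a name from the list of things; names that differ only in an ending like _2 or _b are one class to them, and where a whole thing is asked for, a point or a joint stands for the part that bears it (a point fixed in the world has none). Each returns a list of dicts, best first, with "p" (0 to 1); they miss things now and then, are a little off and sometimes report something else, mostly with a low value. They report only what shows in the picture. A call takes as long as a camera call. They do not tell look-alikes from the thing itself.
- recognise(picture, label): "location" ([column, row] in pixels, amid what is visible of it).
- regions_of(picture, label): "region" (400x640 bool, what is visible of it) and "location" ([column, row] in pixels, amid what is visible of it).
The state is a dict: "time_s": time; "joint_pos": joint angles; "dq": joint speeds; "tau": joint torques, N m; "tool_pos": TCP position; "ee_rot": TCP orientation; "force": force on the tool from outside, world axes, zero at the start; "wrist_torque": the same for the moment, N m; "width": finger opening in m; "finger_force": force on a finger pad.
Only numpy, scipy, OpenCV 4.12 (cv2) and the standard library are available. Lean on these libraries where they do the work, as an engineer would, in place of code of your own. Each camera call takes 0.05 s, during which the arm holds its last target. There are 200 camera calls.

## Working session

There is one attempt and no reset: what is moved stays moved. The work goes in short steps, Python scripts to look and compute and a shell command to move; the robot and the scene stay as the last step left them, time stands still between calls to the robot, and variables do not carry over. Pictures are saved under pics/ and viewed, at most 12 in all, crops included, and the job is handed in when it is done.

```bash
mkdir -p pics; cat > h.py <<'E'
from bench import *
import numpy as np, cv2
from scipy.spatial.transform import Rotation as R
def save(p,n): cv2.imwrite('pics/'+n,cv2.cvtColor(p['pixels'],cv2.COLOR_RGB2BGR))
def tool(s): 
    T=np.eye(4);T[:3,:3]=R.from_euler('xyz',s['ee_rot'],degrees=True).as_matrix();T[:3,3]=s['tool_pos'];return T
def cam(p,s=None):
    if 'T_tool_cam' in p: T=tool(s)@np.array(p['T_tool_cam'])
    else:
        T=np.eye(4);T[:3,:3]=np.array(p['rotation']);T[:3,3]=p['position']
    return T
def f(p): return 200/np.tan(np.radians(p['fovy'])/2)
def ray(p,px,z,s=None):
    T=cam(p,s);F=f(p);d=np.array([(px[0]-p['cx'])/F,-(px[1]-p['cy'])/F,-1]);d=T[:3,:3]@d
    return T[:3,3]+d*(z-T[2,3])/d[2]
def proj(p,X,s=None):
    T=cam(p,s);c=T[:3,:3].T@(np.array(X)-T[:3,3]);return np.array([p['cx']+f(p)*c[0]/-c[2],p['cy']-f(p)*c[1]/-c[2]])
E
python3 - <<'E'
from h import *
s=get_state();print(s)
for n in['top','side','wrist']:
    p=capture(n);save(p,n+'0.png');print(n,{k:v for k,v in p.items() if k!='pixels'})
    for l,z in[('wheel',.04),('nip1_top',.06),('key',.05),('pad',.006),('jar',.05),('burrs',.04),('brush',.02)]:
        for r in recognise(p,l): print(l,round(r['p'],2),np.round(r['location']),np.round(ray(p,r['location'],z,s),3)[:2])
E
```

```text
{'time_s': 0.0, 'joint_pos': array([ 8.33408781e+01,  2.20908276e+01,  3.79085936e-01, -3.13881307e-02,
       -6.84107635e+01, -1.48149892e+01]), 'dq': array([-0.06366972, -0.05399883, -0.00324203,  0.03222278,  0.02673699,
       -0.01784885]), 'tau': array([ 6.38580082e-05, -3.92292273e+01,  1.88401276e+01,  4.18616831e+00,
       -4.60582698e-03, -5.84176803e-06]), 'tool_pos': array([0.22857212, 0.58106694, 0.23020993]), 'ee_rot': array([ 1.79874108e+02, -3.13321254e-03, -2.14856881e+01]), 'force': array([-0.0608838 , -0.31927627, -0.80907864]), 'wrist_torque': array([ 0.02541377,  0.00150505, -0.01383479]), 'finger_force': 0.0, 'width': 0.08573073735203748}
top {'fovy': 55.0221429991607, 'cx': 321.8066976413872, 'cy': 197.35603085737935, 'position': array([0.42683904, 0.04053912, 1.18047001]), 'rotation': array([  4.9396648 ,  -0.1503655 , -90.75150496]), 'shot': 1}
wheel 0.64 [296. 193.] [-0.714 -1.1  ]
wheel 0.27 [421. 156.] [-0.714 -1.1  ]
key 0.61 [441. 212.] [-0.704 -1.09 ]
pad 0.76 [379. 236.] [-0.748 -1.134]
pad 0.67 [407. 277.] [-0.748 -1.134]
pad 0.63 [372. 185.] [-0.74
[... 656 characters left out ...]
4. 310.] [-0.887 -1.812]
jar 0.48 [318. 130.] [-0.843 -1.768]
burrs 0.62 [240. 146.] [-0.853 -1.778]
brush 0.8 [407. 273.] [-0.873 -1.798]
brush 0.4 [342. 308.] [-0.873 -1.798]
wrist {'fovy': 71.95043332945082, 'cx': 326.20906528927424, 'cy': 193.9624240197227, 'T_tool_cam': array([[-5.30833480e-05,  9.58863591e-01,  2.83867241e-01,
         7.12812612e-02],
       [ 9.99999707e-01, -1.66019076e-04,  7.47789631e-04,
        -1.05833925e-03],
       [ 7.64155629e-04,  2.83867198e-01, -9.58863301e-01,
        -1.42062489e-01],
       [ 0.00000000e+00,  0.00000000e+00,  0.00000000e+00,
         1.00000000e+00]]), 'shot': 3}
key 0.33 [429.  16.] [0.344 0.423]
burrs 0.71 [428.  14.] [0.349 0.419]
```

```bash
sed -i "s/T\[:3,:3\]=np.array(p\['rotation'\])/T[:3,:3]=R.from_euler('xyz',p['rotation'],degrees=True).as_matrix()/" h.py
python3 - <<'E'
from h import *
for n in['top','side']:
    p=capture(n)
    for l,z in[('wheel',.04),('nip1_top',.06),('nip2_top',.06),('key',.04),('pad',.006),('jar',.05),('burrs',.04),('brush',.02)]:
        for r in recognise(p,l): print(l,round(r['p'],2),np.round(r['location']),np.round(ray(p,r['location'],z),3)[:2])
    cv2.imwrite('pics/c%s.png'%n,cv2.cvtColor(cv2.resize(p['pixels'][100:350,170:500],None,fx=2.4,fy=2.4,interpolation=cv2.INTER_CUBIC),cv2.COLOR_RGB2BGR))
E
```

```text
wheel 0.78 [298. 192.] [0.542 0.107]
key 0.71 [440. 213.] [ 0.474 -0.316]
pad 0.89 [373. 183.] [ 0.569 -0.122]
pad 0.79 [432. 218.] [ 0.462 -0.301]
pad 0.72 [377. 233.] [ 0.416 -0.131]
pad 0.72 [437. 221.] [ 0.45  -0.316]
pad 0.57 [407. 276.] [ 0.287 -0.218]
jar 0.81 [216. 157.] [0.65  0.348]
burrs 0.92 [205. 250.] [0.375 0.382]
burrs 0.57 [424. 153.] [ 0.655 -0.274]
brush 0.6 [423. 152.] [ 0.661 -0.277]
brush 0.22 [440. 214.] [ 0.473 -0.321]
wheel 0.74 [315. 188.] [0.529 0.088]
nip2_top 0.47 [240. 143.] [0.359 0.355]
key 0.8 [347. 302.] [ 0.456 -0.309]
pad 0.96 [307. 259.] [ 0.415 -0.132]
pad 0.92 [344. 311.] [ 0.447 -0.316]
pad 0.68 [355. 242.] [ 0.571 -0.127]
pad 0.58 [273. 301.] [ 0.283 -0.222]
jar 0.66 [318. 131.] [0.636 0.328]
burrs 0.93 [243. 144.] [0.372 0.368]
brush 0.72 [411. 271.] [ 0.666 -0.283]
```

View pics/ctop.png

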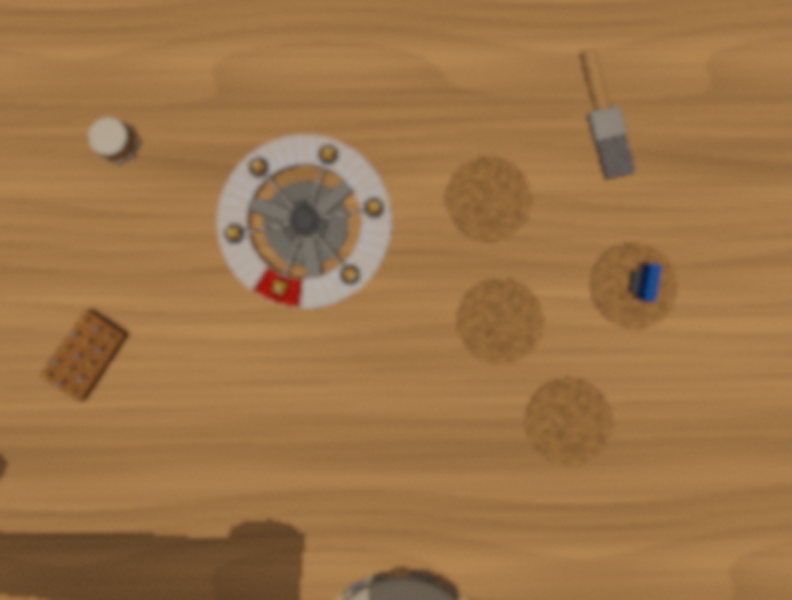

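View pics/cside.png

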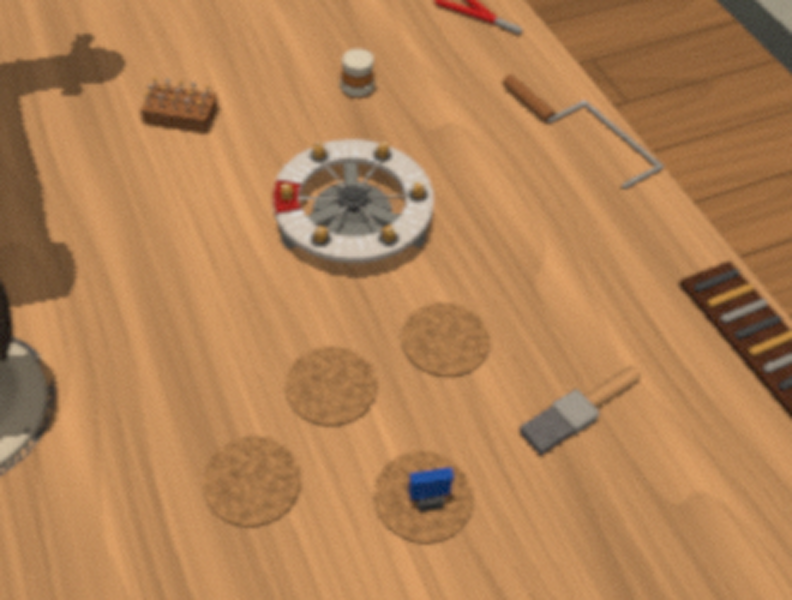

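```bash
cat >> h.py <<'E'
def plan(xyz,yaw):
    s=get_state();T=tool(s);d=T[:3,:3].T@(np.array(xyz)-T[:3,3])/0.2
    Rt=R.from_euler('xyz',[180,0,yaw],degrees=True)
    r=(R.from_matrix(T[:3,:3]).inv()*Rt).as_rotvec()/2/np.pi
    print('row',np.round(d,4),np.round(r,4),'t',round(s['time_s'],2),'j',np.round(s['joint_pos'],0))
E
python3 -c "
from h import *
plan([.53,.10,.30],-21.5)"
```

```text
row [ 2.2831  1.6896 -0.3435] [-0.     -0.      0.0001] t 2.1 j [ 83.  22.   0.   0. -68. -15.]
```

```bash
r='[0.76,0.563,-0.115,0,0,0]'; python3 -m jog '[[0.76,0.563,-0.115,0,0,0],[0.76,0.563,-0.115,0,0,0],[0.76,0.563,-0.115,0,0,0],[0.76,0.563,-0.115,0,0,0],[0.76,0.563,-0.115,0,0,0]]' - 
python3 -m jog '[[0.76,0.563,-0.115,0,0,0],[0.76,0.563,-0.115,0,0,0],[0.76,0.563,-0.115,0,0,0],[0.76,0.563,-0.115,0,0,0],[0.76,0.563,-0.115,0,0,0]]'
python3 -m jog '[[0.76,0.563,-0.115,0,0,0],[0.76,0.563,-0.115,0,0,0],[0.76,0.563,-0.115,0,0,0],[0.76,0.563,-0.115,0,0,0],[0.76,0.563,-0.115,0,0,0],[0.76,0.563,-0.115,0,0,0],[0.76,0.563,-0.115,0,0,0]]'
python3 - <<'E'
from h import *
s=get_state();p=capture('wrist');save(p,'w1.png')
cv2.imwrite('pics/w1b.png',cv2.cvtColor(p['pixels'],cv2.COLOR_RGB2BGR))
for l,z in[('wheel',.04),('nip1_top',.06),('nip1',.06)]:
    for r in recognise(p,l): print(l,round(r['p'],2),np.round(r['location']),np.round(ray(p,r['location'],z,s),3)[:2])
plan([.453,-.31,.25],-60)
E
```

```text
time_s: 2.52
tool_pos: [0.3302, 0.4182, 0.2553]
ee_rot: [-180.0, -0.0, -21.6]
force: [-0.2, 0.2, 0.3]
width: 0.0856
finger_force: 0.0
time_s: 2.93
tool_pos: [0.4304, 0.2578, 0.2783]
ee_rot: [-180.0, -0.0, -21.6]
force: [-0.5, 0.1, -0.1]
width: 0.0854
finger_force: 0.0
time_s: 3.52
tool_pos: [0.5299, 0.0991, 0.3002]
ee_rot: [-180.0, 0.0, -21.6]
force: [0.2, -0.1, 0.2]
width: 0.0853
finger_force: 0.0
wheel 0.68 [314. 152.] [0.551 0.111]
nip1_top 0.61 [318. 218.] [0.462 0.141]
nip1_top 0.51 [563.   6.] [ 0.605 -0.236]
nip1 0.64 [264. 190.] [0.529 0.197]
nip1 0.54 [312.  94.] [0.625 0.083]
nip1 0.52 [315. 214.] [0.469 0.143]
nip1 0.48 [367. 184.] [0.485 0.056]
row [0.3962 2.0527 0.2512] [0.     0.     0.1073] t 3.72 j [ 28.  11.  -5.  -0. -74.  41.]
```

View pics/w1b.png

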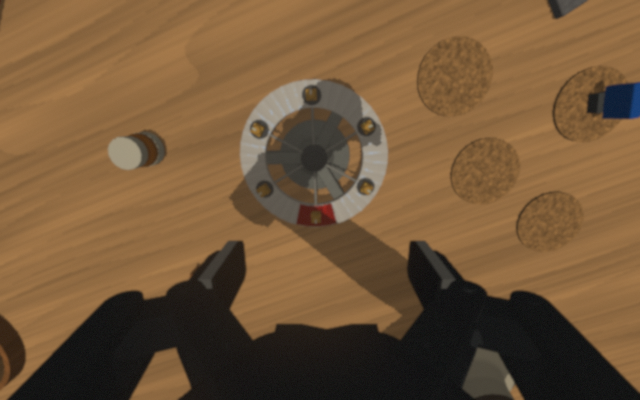

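```bash
cat > wf.py <<'E'
from h import *
from scipy.optimize import least_squares
def blobs(p,c0,rad):
    hsv=cv2.cvtColor(p['pixels'],cv2.COLOR_RGB2HSV)
    m=((hsv[...,0]>12)&(hsv[...,0]<32)&(hsv[...,1]>90)).astype(np.uint8)
    n,l,st,ce=cv2.connectedComponentsWithStats(m)
    return [(ce[i],st[i,4]) for i in range(1,n) if st[i,4]<400 and st[i,4]>15 and np.hypot(*(ce[i]-c0))<rad]
def fit(p,s,x0,pred_z=.053):
    c0=proj(p,[x0[0],x0[1],.05],s)
    b=np.array([c for c,a in blobs(p,c0,110)]); 
    def model(x): return np.array([proj(p,[x[0]+.088*np.cos(x[2]-k*np.pi/3),x[1]+.088*np.sin(x[2]-k*np.pi/3),pred_z],s) for k in range(6)])
    x=np.array(x0,float)
    for it in range(4):
        M=model(x);D=np.linalg.norm(M[:,None]-b[None],axis=2);j=D.argmin(1);ok=D.min(1)<(12 if it==0 else 6)
        x=least_squares(lambda q:(model(q)-b[j])[ok].ravel(),x).x
    return x,ok.sum(),np.round((model(x)-b[j])[ok],1)
E
python3 - <<'E'
from wf import *
s=get_state()
x0=[.545,.11,np.radians(162)]
for n in['wrist','top','side']:
    p=capture(n)
    r=fit(p,s,x0); print(n,np.round(r[0],4),np.degrees(r[0][2]),r[1],r[2].tolist())
E
```

```text
wrist [0.5439 0.1149 2.7879] 159.7353629238054 6 [[0.1, 0.7], [-0.9, 0.7], [-0.7, -0.3], [-0.1, -0.7], [1.0, -0.3], [0.7, 0.4]]
top [0.544  0.1123 2.7878] 159.73013171204948 3 [[-0.2, 0.1], [0.1, -0.2], [0.1, 0.1]]
side [0.5423 0.1086 2.7801] 159.28841768650213 4 [[0.1, -0.2], [0.2, -0.7], [0.1, 0.5], [-0.4, 0.3]]
```

```bash
python3 -c "
from h import *
plan([.46,-.31,.20],-16)"
```

```text
row [0.4278 2.0404 0.5017] [-0.     -0.     -0.0149] t 3.87 j [ 28.  11.  -5.  -0. -74.  41.]
```

```bash
python3 -m jog '[[0.2,1,0.05,0,0,0],[0.2,1,0.05,0,0,0],[0.2,1,0.05,0,0,0],[0.2,1,0.05,0,0,0],[0.2,1,0.05,0,0,0]]' |tail -0
python3 -m jog '[[0.22,1,0.45,0,0,-0.015],[0.22,1,0.45,0,0,-0.015],[0.22,1,0.45,0,0,-0.015],[0.22,1,0.45,0,0,-0.015],[0.22,1,0.45,0,0,-0.015],[0.22,1,0.45,0,0,-0.015],[0.22,1,0.45,0,0,-0.015]]'
python3 - <<'E'
from h import *
s=get_state();p=capture('wrist');save(p,'k1.png')
for l,z in[('key',.04),('key_grip',.04),('pad',.006)]:
    for r in recognise(p,l): print(l,round(r['p'],2),np.round(r['location']),np.round(ray(p,r['location'],z,s),3)[:2])
hsv=cv2.cvtColor(p['pixels'],cv2.COLOR_RGB2HSV)
m=((hsv[...,0]>100)&(hsv[...,0]<130)&(hsv[...,1]>140)&(hsv[...,2]>50)).astype(np.uint8)
n,l,st,ce=cv2.connectedComponentsWithStats(m);i=1+st[1:,4].argmax();print(st[i],ce[i])
c,_=cv2.findContours((l==i).astype(np.uint8),cv2.RETR_EXTERNAL,cv2.CHAIN_APPROX_NONE)
b=cv2.boxPoints(cv2.minAreaRect(c[0]))
for q in b: print(q,ray(p,q,.063,s))
E
```

```text
time_s: 4.87
tool_pos: [0.4595, -0.3045, 0.1978]
ee_rot: [-180.0, 0.3, -16.3]
force: [0.4, -0.5, -0.6]
width: 0.0854
finger_force: 0.0
key 0.78 [332. 175.] [ 0.461 -0.311]
key_grip 0.57 [333. 175.] [ 0.462 -0.312]
pad 0.98 [151. 122.] [ 0.574 -0.123]
pad 0.76 [320. 168.] [ 0.467 -0.297]
pad 0.62 [203. 229.] [ 0.431 -0.126]
pad 0.56 [304. 298.] [ 0.293 -0.221]
[328 188  10  13 113] [332.47787611 193.84070796]
[328. 188.] [ 0.45484328 -0.30362081  0.063     ]
[337. 188.] [ 0.4522166  -0.31261695  0.063     ]
[337. 200.] [ 0.43956593 -0.30907413  0.063     ]
[328. 200.] [ 0.44222687 -0.29995913  0.063     ]Exception ignored on flushing sys.stdout:
BrokenPipeError: [Errno 32] Broken pipe
```

View pics/k1.png

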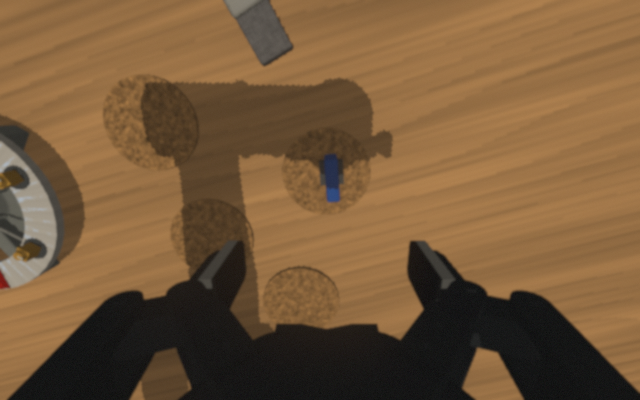

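```bash
cat > kf.py <<'E'
from h import *
from scipy.optimize import minimize
def bmask(p):
    im=p['pixels'].astype(int);m=((im[...,2]>im[...,0]+25)&(im[...,2]>im[...,1]+15)).astype(np.uint8)
    n,l,st,ce=cv2.connectedComponentsWithStats(m);i=1+st[1:,4].argmax();return (l==i).astype(np.uint8),st[i]
def fitkey(p,s,x0,zb=.006):
    m,st=bmask(p);S=4
    M=cv2.GaussianBlur(cv2.resize(m*255,None,fx=S,fy=S,interpolation=cv2.INTER_LINEAR),(9,9),0)/255.
    def cost(x):
        c,sn=np.cos(x[2]),np.sin(x[2]);P=[]
        for a in(-.023,.023):
            for b in(-.007,.007):
                for z in(.017,.057): P.append(proj(p,[x[0]+c*a-sn*b,x[1]+sn*a+c*b,zb+z],s))
        h=cv2.convexHull((np.array(P)*S+1.5).astype(np.float32)).astype(int)
        q=np.zeros(M.shape,np.uint8);cv2.fillConvexPoly(q,h,1);q=cv2.GaussianBlur(q*255,(9,9),0)/255.
        return np.abs(q-M).sum()/M.sum()
    x0=np.array(x0,float);r=minimize(cost,x0,method='Nelder-Mead',options=dict(initial_simplex=np.vstack([x0,x0+[.006,0,0],x0+[0,.006,0],x0+[0,0,.15]])))
    return r.x,r.fun,st
E
python3 - <<'E'
from kf import *
s=get_state();p=capture('wrist')
x,c,st=fitkey(p,s,[.455,-.31,np.radians(-18)]);print(x,np.degrees(x[2]),c,st)
for n in['top','side']:
    p=capture(n);y,c,st=fitkey(p,None,[.455,-.31,np.radians(-18)]);print(n,y,np.degrees(y[2]),c,st)
plan([x[0],x[1],.0275],np.degrees(x[2]))
E
```

```text
[ 0.45839962 -0.30862497 -0.21704409] -12.435710453678482 0.3280132126985393 [328 158  14  45 492]Traceback (most recent call last):
  File "<stdin>", line 5, in <module>
  File "kf.py", line 7, in fitkey
    m,st=bmask(p);S=4
         ~~~~~^^^
  File "kf.py", line 5, in bmask
    n,l,st,ce=cv2.connectedComponentsWithStats(m);i=1+st[1:,4].argmax();return (l==i).astype(np.uint8),st[i]
                                                      ~~~~~~~~~~~~~~~^^
ValueError: attempt to get argmax of an empty sequence
```

```bash
python3 -m jog '[[0.02,0.02,0.44,0,0,-0.005],[0.02,0.02,0.44,0,0,-0.005],[0.02,0.02,0.44,0,0,-0.005],[0.02,0.02,0.44,0,0,-0.005],[0.02,0.02,0.44,0,0,-0.005]]'
python3 - <<'E'
from kf import *
s=get_state();p=capture('wrist')
x,c,st=fitkey(p,s,[.458,-.309,np.radians(-14)]);print(x,np.degrees(x[2]),c,st)
plan([x[0],x[1],.0275],np.degrees(x[2]))
r0,c0=max(0,st[1]-40),st[0]-60
im=cv2.resize(p['pixels'][r0:r0+160,c0:c0+200],None,fx=3.5,fy=3.5,interpolation=cv2.INTER_NEAREST)
m,_=bmask(p);mm=cv2.resize(m[r0:r0+160,c0:c0+200],None,fx=3.5,fy=3.5,interpolation=cv2.INTER_NEAREST)
cs,_=cv2.findContours(mm,cv2.RETR_EXTERNAL,cv2.CHAIN_APPROX_NONE);im=np.ascontiguousarray(im);cv2.drawContours(im,cs,-1,(255,255,0),1)
cv2.imwrite('pics/k2.png',im[...,::-1])
E
```

```text
time_s: 5.58
tool_pos: [0.4653, -0.3077, 0.1141]
ee_rot: [179.9, -0.1, -14.2]
force: [-0.0, -0.5, 0.6]
width: 0.0853
finger_force: 0.0
[ 0.46133152 -0.30928277 -0.22312395] -12.784060379437895 0.2625553581360562 [ 322  178   19   66 1033]
row [-0.0221  0.0114  0.437 ] [ 0.0002 -0.0007 -0.0039] t 5.63 j [-17.  22. -18.   0. -50.  93.]
```

View pics/k2.png

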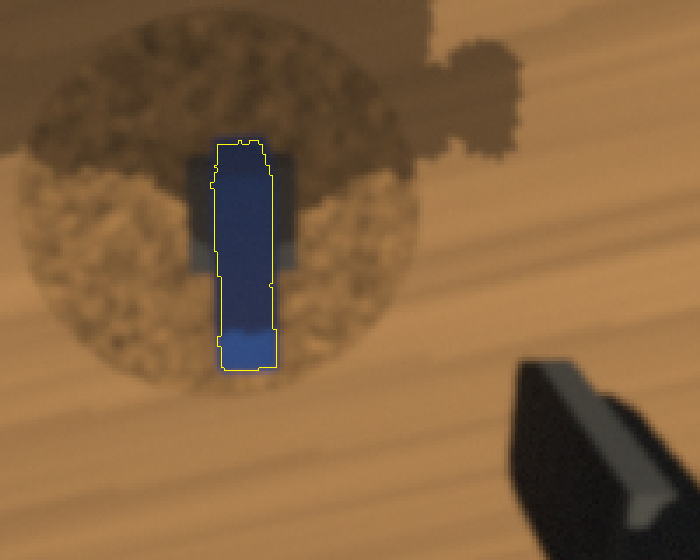

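```bash
python3 -m jog '[[-0.021,0.011,0.2,0,0,-0.004],[-0.021,0.011,0.3,0,0,-0.004],[-0.021,0.011,0.38,0,0,-0.004],[-0.021,0.011,0.435,0,0,-0.004],[-0.021,0.011,0.435,0,0,-0.004],[-0.021,0.011,0.435,0,0,-0.004]]'
python3 -m jog '[[0,0,0,0,0,0],[0,0,0,0,0,0],[0,0,0,0,0,0],[0,0,0,0,0,0],[0,0,0,0,0,0],[0,0,0,0,0,0],[0,0,0,0,0,0],[0,0,0,0,0,0],[0,0,0,0,0,0],[0,0,0,0,0,0]]' 0
python3 -c "
from h import *
p=capture('wrist');save(p,'g.png');s=get_state();print(s['width'],s['wrist_torque'])"
```

```text
time_s: 6.13
tool_pos: [0.4608, -0.3092, 0.0271]
ee_rot: [180.0, -0.2, -12.8]
force: [0.5, 0.8, 0.5]
width: 0.0853
finger_force: 0.0
time_s: 6.97
tool_pos: [0.4596, -0.3089, 0.0257]
ee_rot: [180.0, -0.0, -12.8]
force: [-0.9, 1.0, 5.2]
width: 0.0134
finger_force: 58.9
0.013164667350254983 [ 0.12029385  0.2393786  -0.03445092]
```

View pics/g.png

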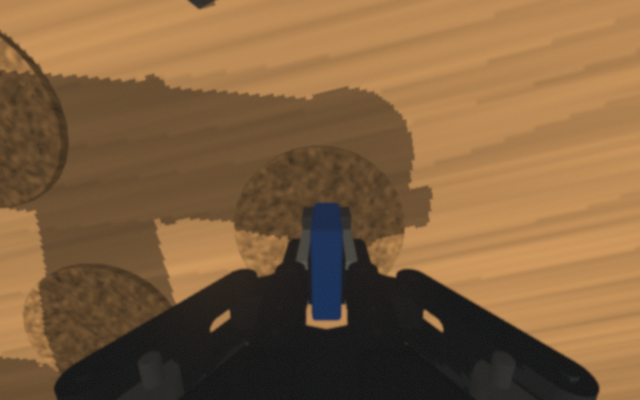

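```bash
python3 - <<'E'
from kf import *
s=get_state();p=capture('wrist');T=tool(s)
for px,z in[((328,320),.063),((326,203),.023)]:
    w=ray(p,px,z,s);print(w,(T[:3,:3].T@(w-T[:3,3])))
print('pad',ray(p,(319.5,232),.006,s))
x,c,st=fitkey(p,s,[.46,-.309,np.radians(-13)]);print(x,np.degrees(x[2]),c,st, T[:3,:3].T@(np.array([x[0],x[1],0.046])-T[:3,3]))
E
python3 -m jog '[[0,0,-0.25,0,0,0],[0,0,-0.5,0,0,0],[0,0,-0.6,0,0,0],[0,0,-0.6,0,0,0],[0,0,-0.6,0,0,0]]'
python3 -c "
from h import *
p=capture('top')
for r in recognise(p,'key'): print(r['p'],r['location'])
plan([.47,.0,.145],-20)
"
```

```text
[ 0.44029813 -0.30401615  0.063     ] [-0.01983376 -0.00044014 -0.03729593]
[ 0.48267657 -0.31267758  0.023     ] [ 0.02338769 -0.00140713  0.00272811]
pad [ 0.45910376 -0.30302851  0.006     ]
[ 0.4608147  -0.30792167 -0.22468195] -12.873327372587822 0.13034249626582112 [ 310  204   33  115 3414] [ 0.00102843 -0.00118826 -0.0202844 ]
time_s: 7.48
tool_pos: [0.4602, -0.3088, 0.147]
ee_rot: [-180.0, -0.3, -12.9]
force: [0.1, 0.8, -2.4]
width: 0.0137
finger_force: 58.7
0.46 [449.2, 218.0]
row [-0.2852 -1.5145 -0.0037] [-0.0002  0.0005  0.0198] t 7.58 j [-17.  20. -17.  -0. -54.  94.]
```

```bash
python3 -m jog '[[-0.168,-0.735,0,0,0,0],[-0.168,-0.735,0,0,0,0],[-0.168,-0.735,0,0,0,0],[-0.168,-0.735,0,0,0,0],[-0.168,-0.735,0,0,0,0]]' >/dev/null
python3 -m jog '[[-0.168,-0.735,0,0,0,0],[-0.168,-0.735,0,0,0,0],[-0.168,-0.735,0,0,0,0],[-0.168,-0.735,0,0,0,0],[-0.168,-0.735,0,0,0,0]]' >/dev/null
python3 -m jog '[[-0.168,-0.735,0,0,0,0.0206],[-0.168,-0.735,0,0,0,0.0206],[-0.168,-0.735,0.05,0,0,0.0206],[-0.168,-0.735,0.1,0,0,0.0206],[-0.168,-0.735,0.15,0,0,0.0206],[-0.168,-0.735,0.15,0,0,0.0206],[-0.168,-0.735,0.15,0,0,0.0206]]'
python3 - <<'E'
from wf import *
s=get_state();p=capture('wrist');save(p,'n1.png')
r=fit(p,s,[.5435,.1125,np.radians(159.7)]); print(np.round(r[0],4),np.degrees(r[0][2]),r[1],r[2].tolist())
plan([.460,.1435,.11],-20.3)
E
```

```text
time_s: 9.0
tool_pos: [0.4578, 0.1425, 0.1135]
ee_rot: [179.7, 0.2, -20.3]
force: [-0.2, -0.9, -0.7]
width: 0.0134
finger_force: 59.3Traceback (most recent call last):
  File "<stdin>", line 3, in <module>
  File "wf.py", line 14, in fit
    M=model(x);D=np.linalg.norm(M[:,None]-b[None],axis=2);j=D.argmin(1);ok=D.min(1)<(12 if it==0 else 6)
                                ~~~~~~~~~^~~~~~~~
ValueError: operands could not be broadcast together with shapes (6,1,2) (1,0)
```

View pics/n1.png

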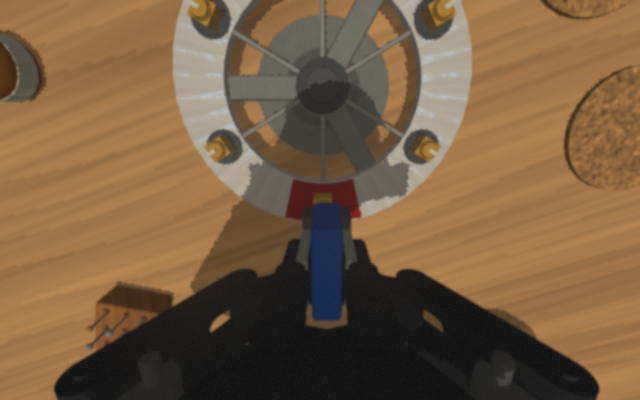

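```bash
sed -i 's/,110)/,rad)/; s/pred_z=.053/pred_z=.052,rad=110/; s/st\[i,4\]<400/st[i,4]<900/' wf.py
python3 - <<'E'
from wf import *
s=get_state();p=capture('wrist')
for z in(.050,.053):
    r=fit(p,s,[.5435,.1125,np.radians(159.7)],z,260); print(np.round(r[0],4),np.degrees(r[0][2]),r[1],r[2].tolist())
print(proj(p,[.461,.143,.06],s), proj(p,[.5435,.1125,.047],s))
plan([.460,.1435,.11],-20.3)
im=np.hstack([p['pixels'][0:170,180:280],p['pixels'][0:170,380:480]])
cv2.imwrite('pics/n2.png',cv2.resize(im,None,fx=3.5,fy=3.5,interpolation=cv2.INTER_CUBIC)[...,::-1])
E
```

```text
[0.5431 0.1152 2.7881] 159.7435440187252 4 [[-0.7, 1.1], [-1.4, -0.6], [1.4, -0.7], [0.7, 1.1]]
[0.5426 0.1154 2.7881] 159.74505467343093 4 [[-2.1, 2.4], [-3.2, -1.3], [3.2, -1.3], [2.0, 2.4]]
[325.83789407 207.80405371] [325.74436554  84.51956958]
row [ 0.0035 -0.0066  0.0248] [ 0.0002  0.0001 -0.0001] t 9.1 j [ 37.  15. -29.   0. -46.  33.]
```

View pics/n2.png

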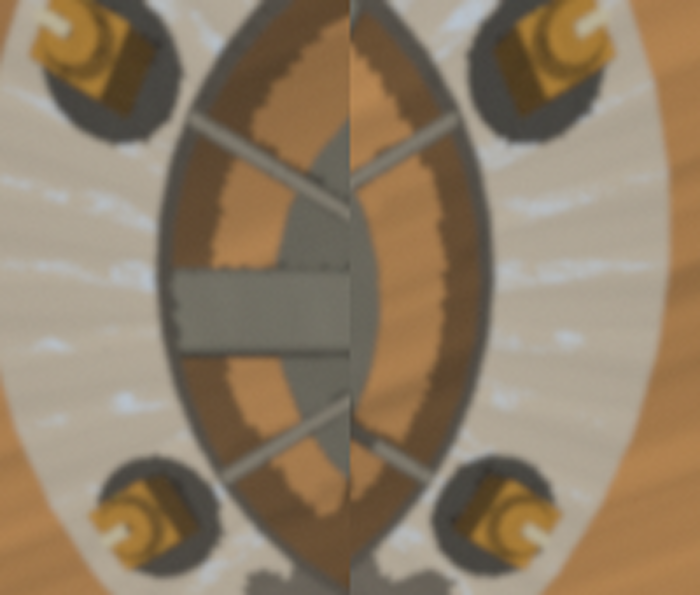

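```bash
python3 -m jog '[[0.004,-0.013,0.05,0,0,0],[0.004,-0.013,0.1,0,0,0],[0.004,-0.013,0.14,0,0,0],[0.004,-0.013,0.16,0,0,0],[0.004,-0.013,0.18,0,0,0],[0.004,-0.013,0.2,0,0,0],[0.004,-0.013,0.2,0,0,0]]'
```

```text
time_s: 9.68
tool_pos: [0.4604, 0.1455, 0.0747]
ee_rot: [179.9, 0.0, -20.3]
force: [-0.2, 0.2, -0.5]
width: 0.0134
finger_force: 59.3
```

```bash
python3 -m jog '[[0,0,0.01,0,0,0],[0,0,0.02,0,0,0],[0,0,0.03,0,0,0],[0,0,0.03,0,0,0],[0,0,0.03,0,0,0]]'
```

```text
time_s: 10.1
tool_pos: [0.4603, 0.1456, 0.069]
ee_rot: [180.0, 0.0, -20.3]
force: [-0.5, -1.3, -0.7]
width: 0.0133
finger_force: 59.3
```

```bash
python3 -m jog '[[0,0,0.005,0,0,0],[0,0,0.01,0,0,0],[0,0,0.015,0,0,0],[0,0,0.02,0,0,0],[0,0,0.02,0,0,0],[0,0,0.02,0,0,0]]'
```

```text
time_s: 10.6
tool_pos: [0.4605, 0.1456, 0.0655]
ee_rot: [180.0, 0.0, -20.2]
force: [-1.0, -2.6, 3.3]
width: 0.0133
finger_force: 59.9
```

```bash
python3 -m jog '[[0,0.004,0.005,0,0,0],[0,0.004,0.009,0,0,0],[0,0.004,0.013,0,0,0],[0,0.004,0.017,0,0,0],[0,0.004,0.017,0,0,0],[0,0.004,0.017,0,0,0]]'
```

```text
time_s: 11.1
tool_pos: [0.4606, 0.1455, 0.0628]
ee_rot: [-180.0, -0.0, -20.2]
force: [-4.4, -0.9, 9.9]
width: 0.0133
finger_force: 60.7
```

```bash
python3 -m jog '[[-0.003,0,0.005,0,0,0],[-0.003,0,0.005,0,0,0.018],[-0.002,-0.001,0.005,0,0,0.036],[-0.002,-0.002,0.005,0,0,0.054],[-0.001,-0.003,0.005,0,0,0.072]]'
```

```text
time_s: 11.52
tool_pos: [0.4612, 0.1458, 0.0623]
ee_rot: [-179.9, -0.1, -46.4]
force: [-2.2, -2.5, 9.9]
width: 0.0132
finger_force: 61.0
```

```bash
python3 -c "
from h import *
s=get_state();print(s['wrist_torque'],s['force'])"
python3 -m jog '[[0,0,0.004,0,0,0],[0,0,0.006,0,0,0.018],[0.001,-0.001,0.006,0,0,0.036]]'; python3 -c "
from h import *
s=get_state();print(s['wrist_torque'],s['force'])"
```

```text
[-1.04933887  0.73538696  0.05105374] [-2.23935205 -2.54935916  9.91246773]
time_s: 11.77
tool_pos: [0.4616, 0.1458, 0.0613]
ee_rot: [-179.9, -0.1, -59.4]
force: [-3.1, -3.6, 13.4]
width: 0.0133
finger_force: 61.4
[-1.02389068  0.99950119 -0.03192323] [-3.09814189 -3.559563   13.40703805]
```

```bash
python3 -m jog '[[0.001,0.001,0,0,0,0.018],[0.002,0.001,0,0,0,0.036],[0.002,0.001,0,0,0,0.054],[0.003,0.001,0,0,0,0.072],[0.003,0.001,0,0,0,0.09],[0.004,0,0,0,0,0.108],[0.004,0,0,0,0,0.126],[0.004,0,0,0,0,0.144],[0.004,0,0,0,0,0.158],[0.004,0,0,0,0,0.158],[0.004,0,0,0,0,0.158],[0.004,0,0,0,0,0.158]]'; python3 -c "
from h import *
s=get_state();print(s['wrist_torque'],s['force'])"
```

```text
time_s: 12.77
tool_pos: [0.4627, 0.1451, 0.0616]
ee_rot: [-179.8, 0.1, -115.9]
force: [-0.9, -5.0, 12.3]
width: 0.0132
finger_force: 61.3
[-1.55396488  0.29033163  0.02743242] [-0.93718412 -5.04055325 12.28310281]
```

```bash
python3 -m jog '[[0,0,-0.01,0,0,0],[0,0,-0.02,0,0,0],[0,0,-0.03,0,0,0],[0,0,-0.05,0,0,0],[0,0,-0.1,0,0,0],[0,0,-0.2,0,0,0],[0,0,-0.3,0,0,0],[0,0,-0.35,0,0,0],[0,0,-0.35,0,0,0]]'
python3 - <<'E'
from h import *
p=capture('top')
cv2.imwrite('pics/t2.png',cv2.resize(p['pixels'][140:245,250:350],None,fx=5,fy=5,interpolation=cv2.INTER_CUBIC)[...,::-1])
s=get_state();p=capture('wrist')
cv2.imwrite('pics/w2.png',cv2.cvtColor(p['pixels'],cv2.COLOR_RGB2BGR))
print(proj(p,[.4606,.1443,.06],s))
E
```

```text
time_s: 13.52
tool_pos: [0.4627, 0.1464, 0.1319]
ee_rot: [-179.8, 0.3, -116.0]
force: [0.0, 0.2, -1.1]
width: 0.0134
finger_force: 59.3
[325.40730844 201.13503962]
```

View pics/w2.png

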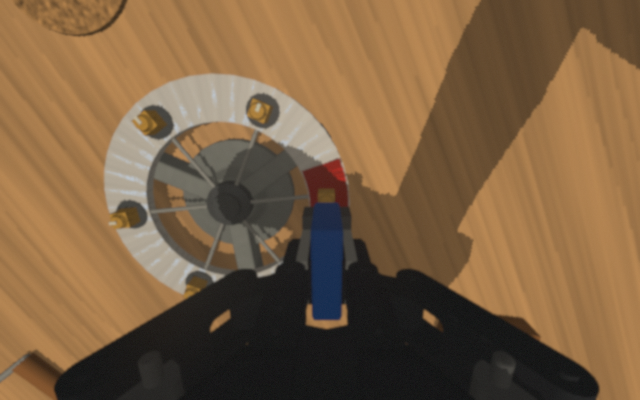

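```bash
python3 -m jog '[[-0.2,0,0,0,0,0],[-0.35,0,0,0,0,0],[-0.35,0,0,0,0,0],[-0.35,0,0,0,0,0]]'
python3 - <<'E'
from h import *
s=get_state();p=capture('wrist')
u,v=np.round(proj(p,[.4606,.1443,.06],s)).astype(int);print(u,v)
cv2.imwrite('pics/w3.png',cv2.resize(p['pixels'][max(0,v-50):v+50,u-60:u+60],None,fx=5,fy=5,interpolation=cv2.INTER_CUBIC)[...,::-1])
plan([.5271,.2003,.115],9.7)
E
```

```text
time_s: 13.95
tool_pos: [0.4915, 0.2088, 0.1277]
ee_rot: [179.9, -0.1, -116.0]
force: [-0.8, 0.0, -2.4]
width: 0.0132
finger_force: 59.3
324 112
row [-0.0464 -0.1797  0.0634] [ 7.000e-04  1.000e-04 -3.492e-01] t 14.0 j [ 40.  19. -21.  -0. -51. -66.]
```

View pics/w3.png

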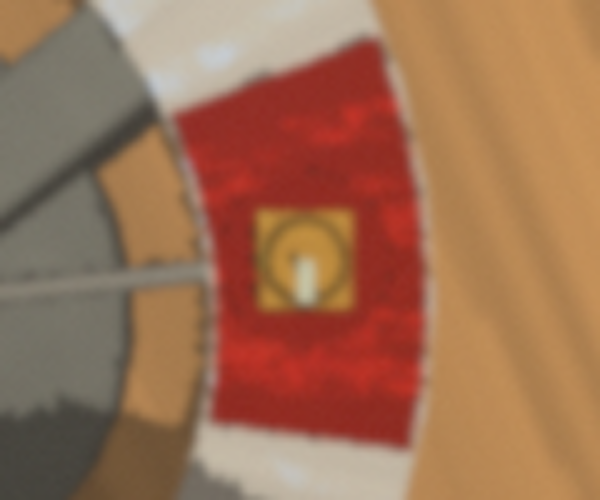

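```bash
python3 -m jog '[[-0.046,-0.18,0,0,0,-0.349],[-0.046,-0.18,0,0,0,-0.349],[-0.046,-0.18,0,0,0,-0.349],[-0.046,-0.18,0,0,0,-0.349],[-0.046,-0.18,0,0,0,-0.349],[-0.046,-0.18,0,0,0,-0.349],[-0.046,-0.18,0,0,0,-0.349],[-0.046,-0.18,0,0,0,-0.349],[-0.046,-0.18,0,0,0,-0.349],[-0.046,-0.18,0,0,0,-0.349],[-0.046,-0.18,0,0,0,-0.349],[-0.046,-0.18,0,0,0,-0.349],[-0.046,-0.18,0,0,0,-0.349],[-0.046,-0.18,0,0,0,-0.349],[-0.046,-0.18,0,0,0,-0.349],[-0.046,-0.18,0,0,0,-0.349],[-0.046,-0.18,0.05,0,0,-0.349],[-0.046,-0.18,0.063,0,0,-0.349],[-0.046,-0.18,0.063,0,0,-0.349],[-0.046,-0.18,0.063,0,0,-0.349]]'
python3 -c "
from h import *
plan([.5271,.2003,.0745],9.7)"
```

```text
time_s: 15.67
tool_pos: [0.5274, 0.1994, 0.1164]
ee_rot: [180.0, 0.1, 9.5]
force: [-0.5, 0.3, -1.1]
width: 0.0134
finger_force: 59.4
row [-0.0005 -0.0046  0.2097] [ 0.0001  0.0003 -0.0006] t 15.67 j [ 37.  22. -17.  -0. -51.  62.]
```

```bash
python3 -m jog '[[-0.001,-0.004,0.05,0,0,0],[-0.001,-0.004,0.1,0,0,0],[-0.001,-0.004,0.14,0,0,0],[-0.001,-0.004,0.16,0,0,0],[-0.001,-0.004,0.18,0,0,0],[-0.001,-0.004,0.2,0,0,0],[-0.001,-0.004,0.21,0,0,0],[-0.001,-0.004,0.21,0,0,0]]'
```

```text
time_s: 16.33
tool_pos: [0.5277, 0.201, 0.0746]
ee_rot: [180.0, 0.0, 9.6]
force: [0.4, 0.1, -0.3]
width: 0.0134
finger_force: 59.4
```

```bash
python3 -m jog '[[0,0,0.01,0,0,0],[0,0,0.02,0,0,0],[0,0,0.03,0,0,0],[0,0,0.03,0,0,0],[0,0,0.03,0,0,0]]'
```

```text
time_s: 16.75
tool_pos: [0.5277, 0.2011, 0.0689]
ee_rot: [180.0, 0.0, 9.6]
force: [-0.3, -0.1, -1.6]
width: 0.0136
finger_force: 59.5
```

Lateral forces are near zero; press on.

```bash
python3 -m jog '[[0,0,0.005,0,0,0],[0,0,0.01,0,0,0],[0,0,0.015,0,0,0],[0,0,0.02,0,0,0],[0,0,0.024,0,0,0],[0,0,0.028,0,0,0],[0,0,0.03,0,0,0],[0,0,0.03,0,0,0]]'
```

```text
time_s: 17.42
tool_pos: [0.5277, 0.2011, 0.0639]
ee_rot: [180.0, 0.0, 9.6]
force: [-4.3, -1.0, 6.6]
width: 0.0132
finger_force: 60.3
```

```bash
python3 -m jog '[[-0.003,0,0.005,0,0,0],[-0.003,0,0.009,0,0,0],[-0.003,0,0.013,0,0,0],[-0.003,0,0.016,0,0,0],[-0.003,0,0.016,0,0,0],[-0.003,0,0.016,0,0,0]]'
```

```text
time_s: 17.92
tool_pos: [0.5277, 0.2011, 0.0619]
ee_rot: [180.0, -0.1, 9.7]
force: [-4.4, -1.4, 11.3]
width: 0.0135
finger_force: 61.1
```

```bash
python3 -m jog '[[-0.002,0,0.003,0,0,0],[-0.002,0,0.007,0,0,0.018],[-0.002,-0.001,0.007,0,0,0.036],[-0.001,-0.002,0.007,0,0,0.054],[-0.001,-0.003,0.007,0,0,0.072],[0,-0.004,0.007,0,0,0.09],[0.001,-0.005,0.007,0,0,0.108],[0.001,-0.005,0.007,0,0,0.125]]'
```

```text
time_s: 18.58
tool_pos: [0.5285, 0.2019, 0.0612]
ee_rot: [-179.9, -0.1, -35.6]
force: [-3.5, -4.0, 13.1]
width: 0.0133
finger_force: 61.6
```

```bash
python3 -m jog '[[0,0.003,0,0,0,0.018],[0,0.003,0,0,0,0.036],[0.001,0.003,0,0,0,0.054],[0.001,0.002,0,0,0,0.072],[0.002,0.002,0,0,0,0.09],[0.002,0.001,0,0,0,0.108],[0.003,0,0,0,0,0.126],[0.003,0,0,0,0,0.144],[0.004,-0.001,0,0,0,0.162],[0.004,-0.001,0,0,0,0.18],[0.004,-0.001,0,0,0,0.2],[0.004,-0.001,0,0,0,0.2]]'; python3 -c "
from h import *
s=get_state();print(s['joint_pos'])"
```

```text
time_s: 19.58
tool_pos: [0.5302, 0.2018, 0.0614]
ee_rot: [-179.8, 0.1, -107.5]
force: [-1.8, -4.2, 12.7]
width: 0.0134
finger_force: 61.5
[ 37.27631006  26.61891422 -20.06847251   0.20494339 -43.08000716
 -54.94211505]
```

```bash
python3 -m jog '[[0.003,0,0,0,0,0.018],[0.003,-0.001,0,0,0,0.036],[0.004,-0.001,0,0,0,0.054],[0.004,-0.002,0,0,0,0.072],[0.005,-0.003,0,0,0,0.09],[0.006,-0.004,0,0,0,0.108],[0.006,-0.005,0,0,0,0.126],[0.007,-0.006,0,0,0,0.144],[0.007,-0.006,0,0,0,0.162],[0.007,-0.006,0,0,0,0.18],[0.007,-0.006,0,0,0,0.186],[0.007,-0.006,0,0,0,0.186],[0.007,-0.006,0,0,0,0.186]]'
```

```text
time_s: 20.67
tool_pos: [0.5311, 0.2006, 0.0615]
ee_rot: [180.0, 0.3, -174.2]
force: [-1.8, -1.9, 12.8]
width: 0.0132
finger_force: 61.4
```

```bash
python3 -m jog '[[0,0,-0.01,0,0,0],[0,0,-0.02,0,0,0],[0,0,-0.03,0,0,0],[0,0,-0.05,0,0,0],[0,0,-0.1,0,0,0],[0,0,-0.2,0,0,0],[0,0,-0.3,0,0,0],[0,0,-0.35,0,0,0],[-0.2,0,-0.35,0,0,0],[-0.35,0,-0.35,0,0,0],[-0.35,0,-0.35,0,0,0],[-0.35,0,-0.35,0,0,0]]'
python3 - <<'E'
from h import *
s=get_state();p=capture('wrist');save(p,'w4f.png')
a=proj(p,[.5283,.2005,.06],s);b=proj(p,[.4606,.1443,.06],s);print(a,b)
o=[]
for q in(a,b):
    u,v=np.clip(np.round(q).astype(int),[50,50],[589,349]);o.append(cv2.resize(p['pixels'][v-50:v+50,u-50:u+50],None,fx=4,fy=4,interpolation=cv2.INTER_CUBIC))
cv2.imwrite('pics/w4.png',np.hstack(o)[...,::-1])
plan([.4596,-.306,.15],-174.2);plan([.4596,-.306,.15],-90)
E
```

```text
time_s: 21.67
tool_pos: [0.5987, 0.2069, 0.1271]
ee_rot: [-180.0, -0.1, -174.4]
force: [-0.2, -0.5, -1.3]
width: 0.0132
finger_force: 59.4
[324.87402467 115.16080284] [249.47998762  -0.3741848 ]
row [ 0.9378 -2.4835 -0.1102] [-0.0001 -0.0005 -0.0005] t 21.72 j [  34.   28.   -6.   -0.  -56. -118.]
row [ 0.9378 -2.4835 -0.1102] [ 0.0003 -0.0004 -0.2344] t 21.72 j [  34.   28.   -6.   -0.  -56. -118.]
```

View pics/w4.png

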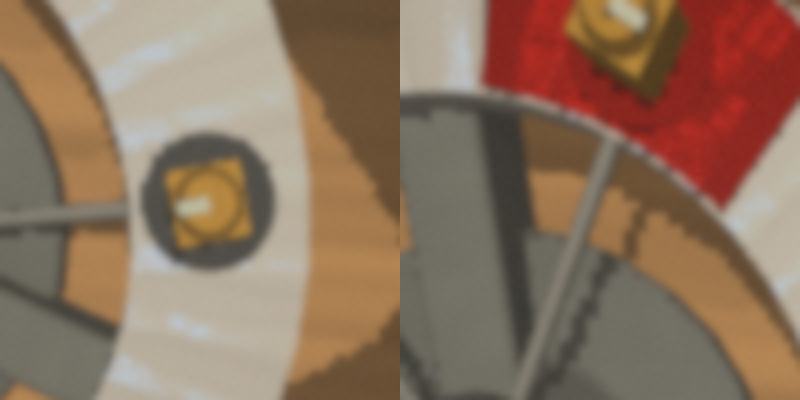

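```bash
for i in 1; do python3 -m jog '[[0.31,-0.828,0,0,0,0],[0.31,-0.828,0,0,0,0],[0.31,-0.828,0,0,0,0],[0.31,-0.828,0,0,0,0],[0.31,-0.828,0,0,0,0]]'; done >/dev/null
python3 -m jog '[[0.31,-0.828,0,0,0,0],[0.31,-0.828,0,0,0,0],[0.31,-0.828,0,0,0,0],[0.31,-0.828,0,0,0,0],[0.31,-0.828,0,0,0,0]]' >/dev/null
python3 -m jog '[[0.31,-0.828,0,0,0,0],[0.31,-0.828,0,0,0,0],[0.31,-0.828,0,0,0,0],[0.31,-0.828,0,0,0,0],[0.31,-0.828,0,0,0,0],[0.31,-0.828,0,0,0,0],[0.31,-0.828,0,0,0,0],[0.31,-0.828,0,0,0,0]]'
python3 - <<'E'
from h import *
s=get_state();p=capture('wrist')
for r in recognise(p,'pad'): print(round(r['p'],2),np.round(r['location']),np.round(ray(p,r['location'],.006,s),3)[:2])
plan([.461,-.306,.035],-174.2)
E
```

```text
time_s: 23.22
tool_pos: [0.4623, -0.3045, 0.1284]
ee_rot: [180.0, -0.0, -174.3]
force: [-0.8, -0.6, -1.3]
width: 0.0135
finger_force: 59.4
0.85 [490. 282.] [ 0.551 -0.112]
0.75 [447.  26.] [ 0.309 -0.215]
0.7 [504. 155.] [ 0.412 -0.136]
0.61 [330. 175.] [ 0.448 -0.301]
row [ 0.0093 -0.0076  0.468 ] [ 0. -0. -0.] t 23.32 j [-17.  21. -18.  -0. -52. -68.]
```

```bash
python3 -m jog '[[0,0,0.15,0,0,0],[0,0,0.3,0,0,0],[0,0,0.4,0,0,0],[0,0,0.46,0,0,0],[0,0,0.49,0,0,0],[0,0,0.49,0,0,0],[0,0,0.49,0,0,0]]'
```

```text
time_s: 23.9
tool_pos: [0.4632, -0.3053, 0.031]
ee_rot: [-180.0, 0.0, -174.2]
force: [-0.1, 0.6, -1.0]
width: 0.0136
finger_force: 59.5
```

```bash
python3 -m jog '[[0,0,0.006,0,0,0],[0,0,0.012,0,0,0],[0,0,0.016,0,0,0],[0,0,0.016,0,0,0],[0,0,0.016,0,0,0]]'
```

```text
time_s: 24.32
tool_pos: [0.4625, -0.3059, 0.0277]
ee_rot: [-180.0, 0.0, -174.3]
force: [0.1, 0.7, -0.8]
width: 0.0132
finger_force: 59.5
```

```bash
python3 -m jog '[[0,0,0.004,0,0,0],[0,0,0.008,0,0,0],[0,0,0.01,0,0,0],[0,0,0.01,0,0,0],[0,0,0.01,0,0,0]]'
```

```text
time_s: 24.73
tool_pos: [0.4625, -0.3059, 0.0257]
ee_rot: [-180.0, 0.0, -174.3]
force: [-1.9, 0.6, 4.1]
width: 0.0135
finger_force: 60.2
```

```bash
python3 -m jog '[[0,0,0,0,0,0],[0,0,0,0,0,0],[0,0,0,0,0,0],[0,0,0,0,0,0],[0,0,0,0,0,0],[0,0,0,0,0,0],[0,0,0,0,0,0],[0,0,0,0,0,0],[0,0,0,0,0,0],[0,0,0,0,0,0]]' 100
python3 -m jog '[[0,0,-0.1,0,0,0],[0,0,-0.25,0,0,0],[0,0,-0.45,0,0,0],[0,0,-0.65,0,0,0],[0,0,-0.85,0,0,0],[0,0,-0.85,0,0,0],[0,0,-0.85,0,0,0],[0,0,-0.85,0,0,0]]'
python3 - <<'E'
from h import *
s=get_state();p=capture('wrist');save(p,'end.png')
for l,z in[('key',.04),('pad',.006)]:
    for r in recognise(p,l): print(l,round(r['p'],2),np.round(r['location']),np.round(ray(p,r['location'],z,s),3)[:2])
E
```

```text
time_s: 25.57
tool_pos: [0.4624, -0.3057, 0.0253]
ee_rot: [-180.0, 0.0, -174.3]
force: [0.5, -0.0, 0.6]
width: 0.0859
finger_force: 0.0
time_s: 26.23
tool_pos: [0.462, -0.3054, 0.1951]
ee_rot: [180.0, 0.0, -174.3]
force: [0.2, -0.5, -0.6]
width: 0.0855
finger_force: 0.0
key 0.73 [327. 175.] [ 0.456 -0.303]
pad 0.82 [473. 149.] [ 0.414 -0.132]
pad 0.79 [424.  29.] [ 0.295 -0.215]
pad 0.65 [334. 162.] [ 0.446 -0.296]
pad 0.56 [466. 252.] [ 0.549 -0.108]
pad 0.47 [594. 282.] [0.578 0.082]
```

View pics/end.png

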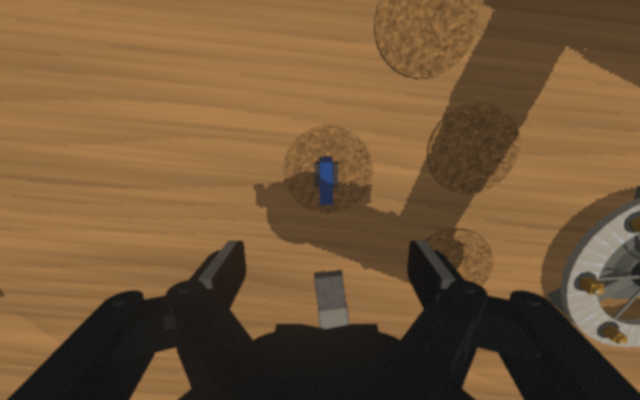

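The key stands upright at about (327,178), near the middle of its pad (centre about (328,168)). The gripper is clear of it.

```bash
python3 -c "
from bench import *
print(hand_in())"
```

```text
the job is handed in; nothing more can be done
None
```

I turned nipple 1 one quarter clockwise and nipple 2 two quarters (by eye each within about 5° in the wrist pictures), stood the key upright back on its pad and released it, and handed the job in at about 26 s; the hand-in returned no verdict.

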